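# Fill the empty pockets of the seasoning rack

## Robot

A 6-joint arm with a two-finger parallel gripper is mounted at the origin on the work surface. World frame = base frame: x ahead of the robot, y to its left, z up, the work surface at z = 0. Lengths are in m, angles in degrees, forces in N, time in s.
With the tool pointing down it reaches from about 0.25 to 0.725 m from the base axis. Payload 9.7 kg.
Tool frame: the origin (TCP) lies midway between the tips of the shut fingers; the grasp point (between the pads) lies 19 mm behind it; z points along the fingers, y is the line along which they close (so a half turn about z gives the same grasp; the last joint's range is limited). The gripper opens to 85 mm and grips with 20 to 120 N. Pads are 22 mm wide; open, the fingers measure 114 mm over their backs; the gripper's body (76 mm by 85 mm) begins 54 mm behind the grasp point. The pads swing forward as they close: fully open they stand 13 mm farther back than shut.
Start: joints at [-73.74, 4.979, 10.078, 95.1, 0, 90], TCP at [0.154, -0.528, 0.231] pointing down, gripper open.
Joint ranges: [-179.16, 179.16], [-48.56, 103.87], [-65.8, 70.77], [-126.05, 130.52], [-82.76, 87.17], [-180, 180]. Speed limits (degrees/s): [127.2, 127.2, 147.25, 180, 180, 180].

## Interface

Orientations are given as [roll, pitch, yaw] about the fixed x, y, z axes, in that order (R = Rz(yaw) Ry(pitch) Rx(roll)).
In Python, from workcell import readout, imaging, bot, spotter gives the robot as it stands.
- The arm moves only by the shell command python3 -m jog 'ROWS' [FORCE]. ROWS is JSON, a list of rows, each an object with "rotation": the turn, a rotation vector about the world's x, y, z in degrees, a list of three; "translation": the shift along the world's x, y, z in mm, a list of three; "grip": the finger opening in mm, from 0 to 85.4. In form: [{"rotation": [wx, wy, wz], "translation": [dx, dy, dz], "grip": grip}, ...]. A call has 1 to 20 rows; each row is the pose to reach, as a shift and turn from the pose commanded when the call began; what a row does not reach only later rows make up. A row lasts 1/10 s, in which the tool goes at most 50 mm and 8.59 degrees, less where a joint would pass 70% of its speed; a pose out of reach is approached as far as the arm can. A call with a gripper value outside its range is refused whole. The fingers move at their own pace and stop on an object; FORCE is the grip in N (left out, the last holds). Time passes only in rows, so rows that repeat a pose let the fingers close. It gives the time, the measured TCP pose, the force, the opening and the grip force at its end, in the units of the state.
- readout.get_obs(): the state, without advancing time (a new reading comes with each control period).
- imaging.camera(name): name is "scene" or "top" or "wrist"; returns (picture, depth): 420x560x3 uint8, red, green, blue; 420x560 float32, m along the optical axis (not along the pixel's ray), 0 where there is no reading.
- imaging.camera_info(name): a dict with "vertical_fov" (degrees; the focal length in pixels is half the picture's height over the tangent of half this angle, whatever the lens; pixels are square), "cx", "cy" (the principal point, pixels), "extrinsics" (4x4, takes a point from camera to world coordinates); the wrist camera has in their place "tool_from_camera" (4x4, takes a point from camera to tool coordinates, whose origin is the TCP and whose axes are the flange's). Camera axes: x right, y down, z forward; pixel columns grow to the right and rows downward; lengths in m; the calibration is good to about 2 mm. A picture is of the moment at which its call begins: read the wrist's pose just before it. camera_info takes no time and is no camera call.
- bot.job_done(): hands the job in; it is judged then, once.
Trained networks look in the newest picture that a camera, given by its name, has taken for a name from the list of things; names that differ only in an ending like _2 or _b are one class to them, and where a whole thing is asked for, a point or a joint stands for the part that bears it (a point fixed in the world has none). Each returns a list of dicts, best first, with "confidence" (0 to 1); they miss things now and then, are a little off and sometimes report something else, mostly with a low value. They report only what shows in the picture. A call takes as long as a camera call. They do not tell look-alikes from the thing itself.
- spotter.spot_in(camera, target): "box" ([centre column, centre row, width, height] in pixels, round what is visible of it).
- spotter.mark_of(camera, target): "uv" ([column, row] in pixels: a listed point, or the origin of a listed thing).
The state is a dict: "time": time; "q": joint angles; "qd": joint speeds; "joint_efforts": joint torques, N m; "ee_pos": TCP position; "tcp_rot": TCP orientation; "wrist_force": force on the tool from outside, world axes, zero at the start; "torque": the same for the moment, N m; "opening": finger opening in m; "grasp_force": force on a finger pad.
Only numpy, scipy, OpenCV 4.12 (cv2) and the standard library are available. Lean on these libraries where they do the work, as an engineer would, in place of code of your own. Each camera call takes 0.05 s, during which the arm holds its last target. There are 200 camera calls.

## Task

Fill the two empty pockets of the wooden rack, each with one of the small brown spare jars from the board, lowering each jar gently, not dropping it, to stand upright on the pocket floor. Leave the third spare jar where it stands on the board, and do not disturb the jars and the sauce cup already in the rack or the steel tumbler on the board.

Things in the scene. Friction and masses are not known exactly. Their poses are not given: they have to be found in the camera images.
- rack: open wooden rack with six square pockets, 166 x 246 mm and 46 mm high, fixed to the shelf. 2 rows (along its x) by 3 columns (along its y), 80 mm apart; each pocket is 74 x 74 mm inside, walls 6 mm thick, floor 6 mm above the shelf, 40 mm deep. Origin: centre of its underside, z up. It may stand left or right of the board
- board: flat wooden board, 200 (x) x 240 (y) x 14 mm, fixed to the shelf; the three spare jars and a steel tumbler stand on it. Origin: centre of its underside, so its top is at z = 14 mm
- sauce_cup: low white porcelain sauce cup, 62 mm across the rim, 32 mm high (lower than the rack's walls), standing in one of the pockets: that pocket is taken. Origin: centre of its underside
- tumbler: stainless steel open tumbler, 66 mm across, 85 mm high, standing on the board among the spare jars; not a jar, stays where it is. Origin: centre of its underside
- pocket_1 (a point): centre of the floor of one pocket of the rack (rack frame x -40, y -80, z 6 mm); it may be empty or taken
- pocket_2 (a point): centre of the floor of one pocket of the rack (rack frame x -40, y +0, z 6 mm); it may be empty or taken
- pocket_3 (a point): centre of the floor of one pocket of the rack (rack frame x -40, y +80, z 6 mm); it may be empty or taken
- pocket_4 (a point): centre of the floor of one pocket of the rack (rack frame x +40, y -80, z 6 mm); it may be empty or taken
- pocket_5 (a point): centre of the floor of one pocket of the rack (rack frame x +40, y +0, z 6 mm); it may be empty or taken
- pocket_6 (a point): centre of the floor of one pocket of the rack (rack frame x +40, y +80, z 6 mm); it may be empty or taken
- seated_1: One of three jars already standing in pockets of the rack: small seasoning jar of brown glazed ceramic, 90 mm tall, about 0.24 kg: round belly 62 mm across (widest 30 mm up), foot 46 mm across, fixed lid 54 mm across whose top is 62 mm up, and on it a round upright knob 30 mm across from 62 to 90 mm up, the place to grip. Origin: centre of its underside, z up the jar
- seated_2: One of three jars already standing in pockets of the rack: small seasoning jar of brown glazed ceramic, 90 mm tall, about 0.24 kg: round belly 62 mm across (widest 30 mm up), foot 46 mm across, fixed lid 54 mm across whose top is 62 mm up, and on it a round upright knob 30 mm across from 62 to 90 mm up, the place to grip. Origin: centre of its underside, z up the jar
- seated_3: One of three jars already standing in pockets of the rack: small seasoning jar of brown glazed ceramic, 90 mm tall, about 0.24 kg: round belly 62 mm across (widest 30 mm up), foot 46 mm across, fixed lid 54 mm across whose top is 62 mm up, and on it a round upright knob 30 mm across from 62 to 90 mm up, the place to grip. Origin: centre of its underside, z up the jar
- spare_1: One of three spare jars standing on the board: small seasoning jar of brown glazed ceramic, 90 mm tall, about 0.24 kg: round belly 62 mm across (widest 30 mm up), foot 46 mm across, fixed lid 54 mm across whose top is 62 mm up, and on it a round upright knob 30 mm across from 62 to 90 mm up, the place to grip. Origin: centre of its underside, z up the jar
- spare_2: One of three spare jars standing on the board: small seasoning jar of brown glazed ceramic, 90 mm tall, about 0.24 kg: round belly 62 mm across (widest 30 mm up), foot 46 mm across, fixed lid 54 mm across whose top is 62 mm up, and on it a round upright knob 30 mm across from 62 to 90 mm up, the place to grip. Origin: centre of its underside, z up the jar
- spare_3: One of three spare jars standing on the board: small seasoning jar of brown glazed ceramic, 90 mm tall, about 0.24 kg: round belly 62 mm across (widest 30 mm up), foot 46 mm across, fixed lid 54 mm across whose top is 62 mm up, and on it a round upright knob 30 mm across from 62 to 90 mm up, the place to grip. Origin: centre of its underside, z up the jar
Things that resemble listed ones, but are neither listed nor needed, are in the scene too. Leave any blue or green look-alike of the spare_1 alone.

How it is judged (in metres and radians):
On the way, in this order (a step that is already met when the one before it is completed fails the run):
1. one spare jar stands upright on the floor of a pocket, let go (((x of spare_1 in the frame of rack between -0.055 and 0.055 m and y of spare_1 in the frame of rack between -0.095 and 0.095 m and z of spare_1 in the frame of rack between 0.001 and 0.011 m and angle between spare_1's own z axis and vertical below 0.1 rad) or (x of spare_2 in the frame of rack between -0.055 and 0.055 m and y of spare_2 in the frame of rack between -0.095 and 0.095 m and z of spare_2 in the frame of rack between 0.001 and 0.011 m and angle between spare_2's own z axis and vertical below 0.1 rad) or (x of spare_3 in the frame of rack between -0.055 and 0.055 m and y of spare_3 in the frame of rack between -0.095 and 0.095 m and z of spare_3 in the frame of rack between 0.001 and 0.011 m and angle between spare_3's own z axis and vertical below 0.1 rad)) and contact force between each of spare_1, spare_2, spare_3 and the fingers below 0.5 N), for 0.2 s.
2. two spare jars stand so in pockets, let go, the third is still in its place on the board ((((distance of spare_1 from where it was at the start of the episode below 0.03 m and angle between spare_1's own z axis and vertical below 0.1 rad) and (x of spare_2 in the frame of rack between -0.055 and 0.055 m and y of spare_2 in the frame of rack between -0.095 and 0.095 m and z of spare_2 in the frame of rack between 0.001 and 0.011 m and angle between spare_2's own z axis and vertical below 0.1 rad) and (x of spare_3 in the frame of rack between -0.055 and 0.055 m and y of spare_3 in the frame of rack between -0.095 and 0.095 m and z of spare_3 in the frame of rack between 0.001 and 0.011 m and angle between spare_3's own z axis and vertical below 0.1 rad)) or ((distance of spare_2 from where it was at the start of the episode below 0.03 m and angle between spare_2's own z axis and vertical below 0.1 rad) and (x of spare_1 in the frame of rack between -0.055 and 0.055 m and y of spare_1 in the frame of rack between -0.095 and 0.095 m and z of spare_1 in the frame of rack between 0.001 and 0.011 m and angle between spare_1's own z axis and vertical below 0.1 rad) and (x of spare_3 in the frame of rack between -0.055 and 0.055 m and y of spare_3 in the frame of rack between -0.095 and 0.095 m and z of spare_3 in the frame of rack between 0.001 and 0.011 m and angle between spare_3's own z axis and vertical below 0.1 rad)) or ((distance of spare_3 from where it was at the start of the episode below 0.03 m and angle between spare_3's own z axis and vertical below 0.1 rad) and (x of spare_1 in the frame of rack between -0.055 and 0.055 m and y of spare_1 in the frame of rack between -0.095 and 0.095 m and z of spare_1 in the frame of rack between 0.001 and 0.011 m and angle between spare_1's own z axis and vertical below 0.1 rad) and (x of spare_2 in the frame of rack between -0.055 and 0.055 m and y of spare_2 in the frame of rack between -0.095 and 0.095 m and z of spare_2 in the frame of rack between 0.001 and 0.011 m and angle between spare_2's own z axis and vertical below 0.1 rad))) and contact force between each of spare_1, spare_2, spare_3 and the fingers below 0.5 N), for 0.2 s.
At the end, for the whole second after the job is handed in: Two spare jars stand on pocket floors of the rack (within 5 mm in height, 0.1 rad of upright), let go and under 20 mm/s; the third spare is upright within 30 mm of its start; the jars and cup first in the rack are upright within 15 mm of theirs (all of step 2 and linear speed of each of spare_1, spare_2, spare_3 below 0.02 m/s and distance of each of seated_1, seated_2, seated_3, sauce_cup from where it was at the start of the episode below 0.015 m and angle between each of seated_1, seated_2, seated_3, sauce_cup's own z axis and vertical below 0.1 rad); the robot touches nothing.
It fails at once if a jar or the sauce cup already in the rack is lifted, tipped or shifted out of place (more than 20 mm or 0.35 rad) (distance of any of seated_1, seated_2, seated_3, sauce_cup from where it was at the start of the episode above 0.02 m or angle between any of seated_1, seated_2, seated_3, sauce_cup's own z axis and vertical above 0.35 rad).
It fails at once if all three spare jars have been shifted more than 30 mm (distance of each of spare_1, spare_2, spare_3 from where it was at the start of the episode above 0.03 m).
It fails at once if a spare jar is dropped (falls faster than 0.5 m/s out of the fingers: a fall of about 13 mm) ((linear speed of spare_1 above 0.5 m/s and contact force between spare_1 and the fingers below 0.1 N) or (linear speed of spare_2 above 0.5 m/s and contact force between spare_2 and the fingers below 0.1 N) or (linear speed of spare_3 above 0.5 m/s and contact force between spare_3 and the fingers below 0.1 N)).
It fails at once if a spare jar is slammed or pressed hard into the rack (more than 100 N) (contact force between any of spare_1, spare_2, spare_3 and rack above 100 N).
It fails at once if the tumbler is shifted more than 30 mm or tipped (distance of tumbler from where it was at the start of the episode above 0.03 m or angle between tumbler's own z axis and vertical above 0.35 rad).
It also fails if it takes over 61 s, if anything falls off the work surface, if the arm or the gripper's body presses on something with over 40 N, if the wrist force passes 120 N, or if a joint passes its speed limit or range.

## Working session

There is one attempt and no reset: what is moved stays moved. The work goes in short steps, Python scripts to look and compute and a shell command to move; the robot and the scene stay as the last step left them, time stands still between calls to the robot, and variables do not carry over. Pictures are saved under pics/ and viewed, at most 10 in all, crops included, and the job is handed in when it is done.

```bash
mkdir -p pics
cat > h.py <<'E'
import numpy as np, cv2
from workcell import readout, imaging, bot, spotter
def K(c):
    i=imaging.camera_info(c); f=210/np.tan(np.radians(i["vertical_fov"])/2); return f,i
def cloud(c,d,T=None):
    f,i=K(c); v,u=np.mgrid[0:420,0:560]
    P=np.stack([(u-i["cx"])/f*d,(v-i["cy"])/f*d,d],-1)
    T=np.array(i["extrinsics"]) if T is None else T
    return P@T[:3,:3].T+T[:3,3]
E
python3 - <<'E'
from h import *
for c in ("top","scene"):
    p,d=imaging.camera(c); np.savez(f"{c}0.npz",p=p,d=d)
    cv2.imwrite(f"pics/{c}0.png",p[...,::-1]); W=cloud(c,d)
    for t in ("spare_1","tumbler","sauce_cup","rack","board"):
        for r in spotter.mark_of(c,t): 
            u,v=np.round(r["uv"]).astype(int); print(c,t,u,v,round(r["confidence"],2),W[min(max(v,0),419),min(max(u,0),559)].round(3))
print(imaging.camera_info("top")); print(readout.get_obs())
E
```

```text
top spare_1 276 194 0.92 [0.562 0.    0.065]
top spare_1 213 176 0.77 [0.595 0.128 0.077]
top spare_1 146 216 0.71 [0.511 0.258 0.075]
top spare_1 156 176 0.68 [0.593 0.244 0.072]
top tumbler 209 227 0.72 [0.497 0.142 0.016]
top sauce_cup 340 213 0.79 [ 0.533 -0.139  0.01 ]
top rack 378 222 0.58 [ 0.511 -0.214  0.038]
top board 178 198 0.81 [0.558 0.212 0.013]
scene spare_1 338 316 0.97 [0.634 0.278 0.053]
scene spare_1 247 254 0.84 [0.703 0.048 0.037]
scene spare_1 312 272 0.83 [0.618 0.169 0.051]
scene spare_1 285 224 0.67 [0.591 0.025 0.04 ]
scene spare_1 383 297 0.6 [0.538 0.295 0.059]
scene tumbler 351 249 0.79 [0.521 0.17  0.06 ]
scene rack 260 159 0.96 [ 0.514 -0.217  0.009]
scene rack 248 165 0.74 [ 0.55  -0.217  0.005]
scene rack 252 135 0.56 [ 0.5   -0.28   0.038]
scene board 347 286 0.62 [0.602 0.258 0.104]
{'vertical_fov': 55.03623195737936, 'cx': 279.0608281725321, 'cy': 196.74222871391467, 'extrinsics': array([[ 0.01724394, -0.98645628,  0.16311547,  0.42258664],
       [-0.99981241, -0.01845128, -0.00588954, -0.00139839],
       [ 0.00881946, -0.16298332, -0.98658941,  0.87554427],
       [ 0.        ,  0.        ,  0.        ,  1.        ]])}
{'time': 0.6, 'q': array([-7.37417166e+01,  4.97776300e+00,  1.00798274e+01,  9.50990485e+01,
       -2.29785732e-03,  9.00008802e+01]), 'qd': array([-0.054416  , -0.04912707, -0.02029863,  0.11991452, -0.01319664,
        0.00148145]), 'joint_efforts': array([-3.44285472e-04, -5.19816220e+01,  4.64694893e+01,  9.85074767e-04,
       -5.08616824e-05,  1.36580854e-05]), 'ee_pos': array([ 0.15397366, -0.52801639,  0.23130952]), 'tcp_rot': array([1.79996984e+02, 2.29781098e-03, 1.62574030e+01]), 'wrist_force': array([0.58550318, 0.26204028, 1.14640526]), 'torque': array([-0.00302059, -0.01256609,  0.03886875]), 'grasp_force': 0.0, 'opening': 0.08532170108373768}
```

View pics/top0.png

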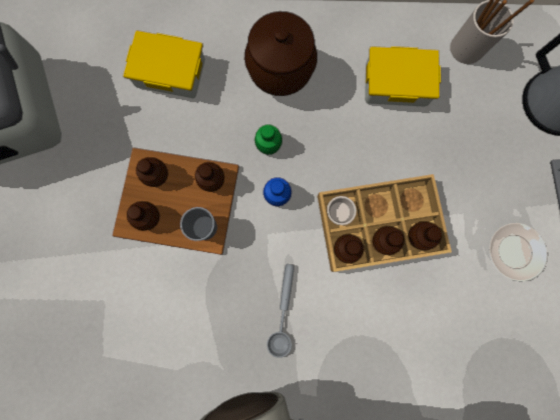

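View pics/scene0.png

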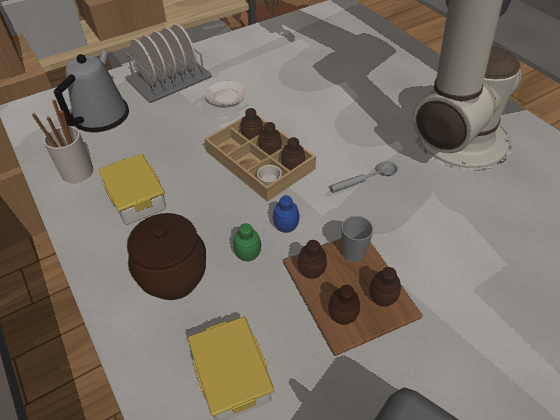

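Top picture, possible "spare jars":
- Brown jars on the board at (151,171), (209,177) and (143,215). These are the real spares.
- Blue look-alike at (277,191) and green look-alike at (267,138). Leave both alone.
- Seated jars at (349,248), (388,240) and (426,235). The large brown pot is at (281,50).

The tumbler is at (198,224) and the cup at (341,210). The empty pockets are at (377,206) and (414,199). Next I'll measure.

Run:
```python
from h import *
from scipy import ndimage
z=np.load("top0.npz"); p,d=z["p"],z["d"]; W=cloud("top",d)
x,y,h=W[...,0],W[...,1],W[...,2]
reg=(x>.4)&(x<.68)&(y>-.36)&(y<.32)
L,n=ndimage.label(reg&(h>.084)&(h<.115))
for k in range(1,n+1):
    q=W[L==k]; 
    if len(q)>15: 
        t=q[q[:,2]>np.percentile(q[:,2],50)-.004]; c,r=cv2.minEnclosingCircle((t[:,:2]*1000).astype(np.float32))
        v,u=np.argwhere(L==k).mean(0); print("top",int(u),int(v),len(q),"med",(np.median(t,0)*1000).round(1),"circ",np.round(c,1),round(r,1))
# rack rim / board
for nm,m in (("rack",reg&(y<-.06)&(h>.040)&(h<.0505)),("board",reg&(y>.07)&(h>.009)&(h<.019))):
    L,n=ndimage.label(m); s=ndimage.sum(m,L,range(1,n+1)); q=W[L==1+np.argmax(s)]
    r=cv2.minAreaRect((q[:,:2]*1000).astype(np.float32)); print(nm,s.max(),r,(np.median(q[:,2])*1000).round(1))
crop=p[140:280,100:460]; cv2.imwrite("pics/c0.png",cv2.resize(crop[...,::-1],None,fx=2.2,fy=2.2,interpolation=2))
```

```text
top 268 136 33 med [677.5  18.5  87.4] circ [678.8  18.6] 10.2
top 144 165 188 med [608.1 259.9 103. ] circ [608.6 260.4] 14.2
top 205 170 179 med [599.7 139.4 103.1] circ [600.1 139.7] 14.3
top 277 186 160 med [572.2  -1.8  88.9] circ [573.3  -2.5] 14.3
top 135 212 193 med [515.3 271.6 102.8] circ [515.4 271.7] 14.6
top 195 222 257 med [497.7 153.2  98.1] circ [496.5 150.7] 32.6
top 433 233 189 med [ 485.9 -308.5   95.2] circ [ 486.1 -309.5] 14.3
top 395 238 185 med [ 474.8 -233.3   95.4] circ [ 475.2 -233.7] 14.1
top 353 247 183 med [ 456.2 -151.8   95.3] circ [ 456.3 -151.4] 14.2
rack 1274.0 ((512.6705932617188, -226.1168212890625), (166.02569580078125, 247.20797729492188), 10.234481811523438) 45.3
board 6229.0 ((555.9361572265625, 215.00845336914062), (239.05514526367188, 199.97329711914062), 81.65201568603516) 13.2
```

View pics/c0.png

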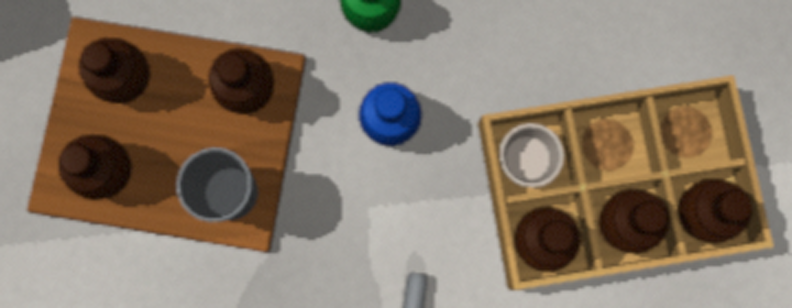

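The crop confirms it: spares A, B and C are brown and on the board, and the two middle and right upper pockets are empty. I'll take B (600,139.5) to pocket 5 (552,-219), then C (515,271.6) to pocket 4 (566,-298). First I hover over B.

```bash
python3 -m jog '[{"rotation":[0,0,5],"translation":[33,50,0],"grip":60},{"rotation":[0,0,10],"translation":[67,100,0],"grip":60},{"rotation":[0,0,15],"translation":[100,150,0],"grip":60},{"rotation":[0,0,20],"translation":[134,200,0],"grip":60},{"rotation":[0,0,25],"translation":[167,250,0],"grip":60},{"rotation":[0,0,30],"translation":[200,300,0],"grip":60},{"rotation":[0,0,35],"translation":[234,350,0],"grip":60},{"rotation":[0,0,40],"translation":[267,400,0],"grip":60},{"rotation":[0,0,45],"translation":[300,450,0],"grip":60},{"rotation":[0,0,50],"translation":[334,500,0],"grip":60},{"rotation":[0,0,55],"translation":[367,550,0],"grip":60},{"rotation":[0,0,60],"translation":[400,600,0],"grip":60},{"rotation":[0,0,60],"translation":[430,645,0],"grip":60},{"rotation":[0,0,60],"translation":[446,667,0],"grip":60},{"rotation":[0,0,60],"translation":[446,667,0],"grip":60},{"rotation":[0,0,60],"translation":[446,667,0],"grip":60},{"rotation":[0,0,60],"translation":[446,667,0],"grip":60},{"rotation":[0,0,60],"translation":[446,667,0],"grip":60}]' 30
cat >> h.py <<'E'
from scipy.spatial.transform import Rotation as R
from scipy import ndimage
def wrist(name):
    o=readout.get_obs(); p,d=imaging.camera("wrist"); cv2.imwrite(f"pics/{name}.png",p[...,::-1])
    T=np.eye(4); T[:3,:3]=R.from_euler("xyz",o["tcp_rot"],degrees=True).as_matrix(); T[:3,3]=o["ee_pos"]
    return o,p,cloud("wrist",d,T@np.array(imaging.camera_info("wrist")["tool_from_camera"]))
def knobs(W,zlo=.084,zhi=.112):
    L,n=ndimage.label((W[...,2]>zlo)&(W[...,2]<zhi))
    for k in range(1,n+1):
        q=W[L==k]
        if len(q)<80: continue
        t=q[q[:,2]>np.percentile(q[:,2],60)-.004]; c,r=cv2.minEnclosingCircle((t[:,:2]*1000).astype(np.float32))
        print(len(q),"z",(np.median(t[:,2])*1000).round(1),"circ",np.round(c,1),round(r,1))
E
python3 - <<'E'
from h import *
o,p,W=wrist("w1"); print(o["q"].round(1),o["ee_pos"].round(4),o["tcp_rot"].round(1)); knobs(W)
E
```

```text
time: 2.4
ee_pos: [0.6002, 0.1401, 0.2301]
tcp_rot: [-179.9, 0.1, 76.4]
wrist_force: [0.2, -0.2, -0.4]
opening: 0.0599
grasp_force: 0.0
[ 13.1  14.5  20.8  96.4  -0.  116.8] [0.6002 0.1401 0.2301] [-1.799e+02  1.000e-01  7.640e+01]
1651 z 103.4 circ [609.  263.5] 14.3
1766 z 103.5 circ [517.  275.1] 14.3
2151 z 98.1 circ [496.9 153.7] 33.2
1116 z 103.3 circ [601. 143.] 14.3
3663 z 103.6 circ [807.7   2.1] 56.1
665 z 89.2 circ [688.7  22.6] 14.0
676 z 89.2 circ [574.3   1.6] 14.3
```

```bash
python3 -m jog '[{"rotation":[0,0,0],"translation":[0,1,-30],"grip":50},{"rotation":[0,0,0],"translation":[0,1,-60],"grip":50},{"rotation":[0,0,0],"translation":[0,1,-90],"grip":50},{"rotation":[0,0,0],"translation":[0,1,-110],"grip":50},{"rotation":[0,0,0],"translation":[0,1,-130],"grip":50},{"rotation":[0,0,0],"translation":[0,1,-142],"grip":50},{"rotation":[0,0,0],"translation":[0,1,-150],"grip":50},{"rotation":[0,0,0],"translation":[0,1,-150],"grip":50},{"rotation":[0,0,0],"translation":[0,1,-150],"grip":40},{"rotation":[0,0,0],"translation":[0,1,-150],"grip":30},{"rotation":[0,0,0],"translation":[0,1,-150],"grip":20},{"rotation":[0,0,0],"translation":[0,1,-150],"grip":20},{"rotation":[0,0,0],"translation":[0,1,-150],"grip":20},{"rotation":[0,0,0],"translation":[0,1,-150],"grip":20},{"rotation":[0,0,0],"translation":[0,1,-150],"grip":20}]' 40
```

```text
time: 3.95
ee_pos: [0.6003, 0.1402, 0.0826]
tcp_rot: [179.9, -0.0, 76.3]
wrist_force: [-2.2, 0.1, 5.6]
opening: 0.0284
grasp_force: 39.5
```

```bash
python3 -m jog '[{"rotation":[0,0,0],"translation":[0,0,5],"grip":20},{"rotation":[0,0,0],"translation":[0,0,15],"grip":20},{"rotation":[0,0,0],"translation":[0,0,35],"grip":20},{"rotation":[0,0,0],"translation":[0,0,60],"grip":20},{"rotation":[0,0,0],"translation":[0,0,85],"grip":20},{"rotation":[0,0,0],"translation":[0,0,110],"grip":20},{"rotation":[0,0,0],"translation":[0,0,125],"grip":20},{"rotation":[0,0,0],"translation":[0,0,130],"grip":20},{"rotation":[0,0,0],"translation":[0,0,130],"grip":20}]' 50
python3 -m jog '[{"rotation":[0,0,0],"translation":[-1,-8,0],"grip":20},{"rotation":[0,0,0],"translation":[-4,-25,0],"grip":20},{"rotation":[0,0,0],"translation":[-7,-50,0],"grip":20},{"rotation":[0,0,0],"translation":[-11,-80,0],"grip":20},{"rotation":[0,0,0],"translation":[-15,-112,0],"grip":20},{"rotation":[0,0,0],"translation":[-19,-144,0],"grip":20},{"rotation":[0,0,0],"translation":[-24,-176,0],"grip":20},{"rotation":[0,0,0],"translation":[-28,-208,0],"grip":20},{"rotation":[0,0,0],"translation":[-32,-240,0],"grip":20},{"rotation":[0,0,0],"translation":[-37,-272,0],"grip":20},{"rotation":[0,0,0],"translation":[-41,-304,0],"grip":20},{"rotation":[0,0,0],"translation":[-45,-330,0],"grip":20},{"rotation":[0,0,0],"translation":[-47,-348,0],"grip":20},{"rotation":[0,0,0],"translation":[-48,-357,0],"grip":20},{"rotation":[0,0,0],"translation":[-48,-360,0],"grip":20},{"rotation":[0,0,0],"translation":[-48,-360,0],"grip":20},{"rotation":[0,0,0],"translation":[-48,-360,0],"grip":20}]'
python3 - <<'E'
from h import *
o,p,W=wrist("w2"); print(o["q"].round(1)); knobs(W,.08,.1)
h=W[...,2]; m=(h>.040)&(h<.051); L,n=ndimage.label(m); s=ndimage.sum(m,L,range(1,n+1)); q=W[L==1+np.argmax(s)]
print(s.max(),cv2.minAreaRect((q[:,:2]*1000).astype(np.float32)),np.median(q[:,2]))
p,d=imaging.camera("top"); W=cloud("top",d); cv2.imwrite("pics/t2.png",p[...,::-1])
x,y,h=np.moveaxis(W,-1,0); m=(x>.5)&(x<.62)&(y>-.27)&(y<-.15)&(h>.05)
print("held/top",[(np.percentile(W[m][:,i],(2,50,98))*1000).round(1) for i in range(3)])
E
```

```text
time: 4.85
ee_pos: [0.6003, 0.1401, 0.2119]
tcp_rot: [179.9, -0.0, 76.3]
wrist_force: [-1.1, -1.3, -1.7]
opening: 0.0286
grasp_force: 49.6
time: 6.55
ee_pos: [0.5522, -0.2191, 0.2113]
tcp_rot: [-180.0, -0.0, 76.3]
wrist_force: [-0.0, -0.3, -1.9]
opening: 0.0284
grasp_force: 49.6
[-21.7  10.8  14.3  93.5   0.   82. ]
1470 z 95.4 circ [ 457.3 -149.7] 14.5
1170 z 95.4 circ [ 475.6 -231.4] 14.3
6145.0 ((512.2659301757812, -223.65023803710938), (166.6742706298828, 246.5678253173828), 10.22934627532959) 0.04552808998657859
held/top [array([505.8, 542.7, 604.7]), array([-217.6, -170.3, -151.2]), array([192.4, 543.1, 665. ])]
```

View pics/w2.png

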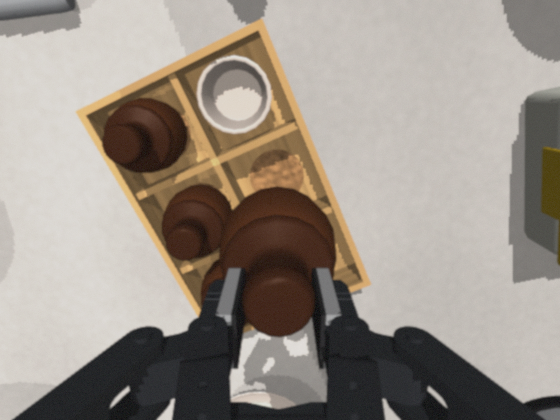

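The wrist view shows the jar held upright at (278,270) with the empty pocket below it. The wrist-measured rack agrees with the placing offset to within 1 mm, so I'll lower it.

```bash
python3 -m jog '[{"rotation":[0,0,0],"translation":[-0.5,0,-10],"grip":20},{"rotation":[0,0,0],"translation":[-0.5,0,-30],"grip":20},{"rotation":[0,0,0],"translation":[-0.5,0,-50],"grip":20},{"rotation":[0,0,0],"translation":[-0.5,0,-70],"grip":20},{"rotation":[0,0,0],"translation":[-0.5,0,-85],"grip":20},{"rotation":[0,0,0],"translation":[-0.5,0,-97],"grip":20},{"rotation":[0,0,0],"translation":[-0.5,0,-107],"grip":20},{"rotation":[0,0,0],"translation":[-0.5,0,-115],"grip":20},{"rotation":[0,0,0],"translation":[-0.5,0,-122],"grip":20},{"rotation":[0,0,0],"translation":[-0.5,0,-127],"grip":20},{"rotation":[0,0,0],"translation":[-0.5,0,-131],"grip":20},{"rotation":[0,0,0],"translation":[-0.5,0,-133],"grip":20},{"rotation":[0,0,0],"translation":[-0.5,0,-134],"grip":20},{"rotation":[0,0,0],"translation":[-0.5,0,-134],"grip":20},{"rotation":[0,0,0],"translation":[-0.5,0,-134],"grip":20}]'
```

```text
time: 8.15
ee_pos: [0.5516, -0.2201, 0.0776]
tcp_rot: [180.0, 0.0, 76.3]
wrist_force: [0.3, -0.2, -2.0]
opening: 0.0286
grasp_force: 49.7
```

```bash
python3 -m jog '[{"rotation":[0,0,0],"translation":[0,0,-1],"grip":20},{"rotation":[0,0,0],"translation":[0,0,-2],"grip":20},{"rotation":[0,0,0],"translation":[0,0,-2],"grip":20},{"rotation":[0,0,0],"translation":[0,0,-2],"grip":20}]'; python3 -m jog '[{"rotation":[0,0,0],"translation":[0,0,-0.5],"grip":20},{"rotation":[0,0,0],"translation":[0,0,-1],"grip":20},{"rotation":[0,0,0],"translation":[0,0,-1],"grip":20}]'
```

```text
time: 8.55
ee_pos: [0.5515, -0.22, 0.0753]
tcp_rot: [-180.0, -0.0, 76.3]
wrist_force: [0.2, 0.4, -2.5]
opening: 0.0286
grasp_force: 49.7
time: 8.85
ee_pos: [0.5516, -0.2201, 0.0747]
tcp_rot: [180.0, 0.0, 76.3]
wrist_force: [-1.8, 0.5, 1.7]
opening: 0.0284
grasp_force: 50.0
```

Contact: the force rose from -2.5 to +1.7 N at the expected height. I'll open gently and rise.

```bash
python3 -m jog '[{"rotation":[0,0,0],"translation":[0,0,0],"grip":30},{"rotation":[0,0,0],"translation":[0,0,0],"grip":34},{"rotation":[0,0,0],"translation":[0,0,0],"grip":40},{"rotation":[0,0,0],"translation":[0,0,0],"grip":48},{"rotation":[0,0,0],"translation":[0,0,0],"grip":48},{"rotation":[0,0,0],"translation":[0,0,0],"grip":48},{"rotation":[0,0,0],"translation":[0,0,10],"grip":48},{"rotation":[0,0,0],"translation":[0,0,30],"grip":48},{"rotation":[0,0,0],"translation":[0,0,60],"grip":48},{"rotation":[0,0,0],"translation":[0,0,95],"grip":48},{"rotation":[0,0,0],"translation":[0,0,130],"grip":48},{"rotation":[0,0,0],"translation":[0,0,140],"grip":48},{"rotation":[0,0,0],"translation":[0,0,140],"grip":48},{"rotation":[0,0,0],"translation":[0,0,140],"grip":48}]'
python3 - <<'E'
from h import *
o,p,W=wrist("w3"); knobs(W,.08,.1)
E
```

```text
time: 10.25
ee_pos: [0.5513, -0.2199, 0.2134]
tcp_rot: [-179.9, -0.0, 76.3]
wrist_force: [0.5, -0.3, 0.6]
opening: 0.048
grasp_force: 0.0
1442 z 95.4 circ [ 457.1 -149.9] 14.3
1175 z 95.2 circ [ 552.4 -217.4] 14.4
1150 z 95.3 circ [ 475.6 -231.7] 14.3
694 z 95.3 circ [ 487.1 -306.8] 13.9
```

View pics/w3.png

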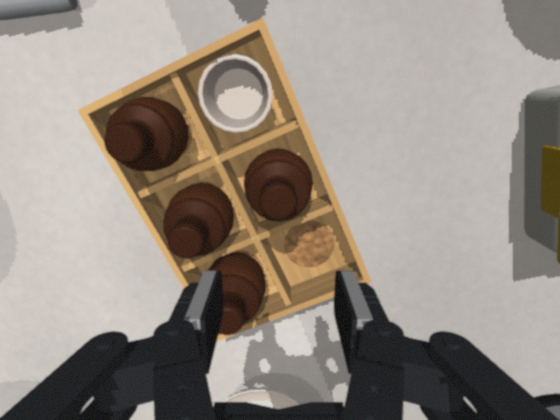

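The first jar stands in its pocket at (278,185), with its knob at the same height as the seated jars. Now for C, with TCP target (516,272.3).

```bash
python3 -m jog '[{"rotation":[0,0,0],"translation":[-1,12,0],"grip":50},{"rotation":[0,0,0],"translation":[-3,40,0],"grip":50},{"rotation":[0,0,0],"translation":[-5,75,0],"grip":50},{"rotation":[0,0,0],"translation":[-8,115,0],"grip":50},{"rotation":[0,0,0],"translation":[-11,155,0],"grip":50},{"rotation":[0,0,0],"translation":[-14,195,0],"grip":50},{"rotation":[0,0,0],"translation":[-17,235,0],"grip":50},{"rotation":[0,0,0],"translation":[-20,275,0],"grip":50},{"rotation":[0,0,0],"translation":[-23,315,0],"grip":50},{"rotation":[0,0,0],"translation":[-26,355,0],"grip":50},{"rotation":[0,0,0],"translation":[-29,395,0],"grip":50},{"rotation":[0,0,0],"translation":[-31,435,0],"grip":50},{"rotation":[0,0,0],"translation":[-33,465,0],"grip":50},{"rotation":[0,0,0],"translation":[-35,485,0],"grip":50},{"rotation":[0,0,0],"translation":[-35,492,0],"grip":50},{"rotation":[0,0,0],"translation":[-35,492,0],"grip":50},{"rotation":[0,0,0],"translation":[-35,492,0],"grip":50}]' 50
python3 - <<'E'
from h import *
o,p,W=wrist("w4"); print(o["q"].round(1),o["ee_pos"]); knobs(W)
E
```

```text
time: 12.0
ee_pos: [0.5163, 0.2713, 0.214]
tcp_rot: [-180.0, 0.0, 76.2]
wrist_force: [-0.1, -0.3, -0.4]
opening: 0.0501
grasp_force: 0.0
[ 27.7   9.3  12.9  93.7  -0.  131.5] [0.51629704 0.27132605 0.21398383]
1396 z 103.1 circ [608.4 264.1] 14.3
1243 z 103.3 circ [516.1 275.7] 14.3
2164 z 97.6 circ [496.6 153.4] 33.5
```

```bash
python3 -m jog '[{"rotation":[0,0,0],"translation":[-1,1.5,-25],"grip":50},{"rotation":[0,0,0],"translation":[-1,1.5,-55],"grip":50},{"rotation":[0,0,0],"translation":[-1,1.5,-85],"grip":50},{"rotation":[0,0,0],"translation":[-1,1.5,-108],"grip":50},{"rotation":[0,0,0],"translation":[-1,1.5,-122],"grip":50},{"rotation":[0,0,0],"translation":[-1,1.5,-130],"grip":50},{"rotation":[0,0,0],"translation":[-1,1.5,-132],"grip":50},{"rotation":[0,0,0],"translation":[-1,1.5,-132],"grip":40},{"rotation":[0,0,0],"translation":[-1,1.5,-132],"grip":30},{"rotation":[0,0,0],"translation":[-1,1.5,-132],"grip":20},{"rotation":[0,0,0],"translation":[-1,1.5,-132],"grip":20},{"rotation":[0,0,0],"translation":[-1,1.5,-132],"grip":20},{"rotation":[0,0,0],"translation":[-1,1.5,-132],"grip":20},{"rotation":[0,0,0],"translation":[-1,1.5,-132],"grip":20}]' 50
python3 -m jog '[{"rotation":[0,0,0],"translation":[0,0,5],"grip":20},{"rotation":[0,0,0],"translation":[0,0,15],"grip":20},{"rotation":[0,0,0],"translation":[0,0,35],"grip":20},{"rotation":[0,0,0],"translation":[0,0,60],"grip":20},{"rotation":[0,0,0],"translation":[0,0,85],"grip":20},{"rotation":[0,0,0],"translation":[0,0,110],"grip":20},{"rotation":[0,0,0],"translation":[0,0,125],"grip":20},{"rotation":[0,0,0],"translation":[0,0,130],"grip":20},{"rotation":[0,0,0],"translation":[0,0,130],"grip":20}]'
```

```text
time: 13.45
ee_pos: [0.5158, 0.2739, 0.0837]
tcp_rot: [179.9, -0.1, 76.3]
wrist_force: [-2.8, -0.5, 5.5]
opening: 0.0283
grasp_force: 49.5
time: 14.35
ee_pos: [0.5158, 0.2736, 0.2129]
tcp_rot: [180.0, -0.0, 76.3]
wrist_force: [0.3, -0.6, -3.2]
opening: 0.0282
grasp_force: 49.8
```

```bash
python3 -m jog '[{"rotation":[0,0,0],"translation":[1,-10,0],"grip":20},{"rotation":[0,0,0],"translation":[3,-30,0],"grip":20},{"rotation":[0,0,0],"translation":[5,-60,0],"grip":20},{"rotation":[0,0,0],"translation":[8,-95,0],"grip":20},{"rotation":[0,0,0],"translation":[11,-130,0],"grip":20},{"rotation":[0,0,0],"translation":[14,-165,0],"grip":20},{"rotation":[0,0,0],"translation":[17,-200,0],"grip":20},{"rotation":[0,0,0],"translation":[20,-235,0],"grip":20},{"rotation":[0,0,0],"translation":[23,-270,0],"grip":20},{"rotation":[0,0,0],"translation":[26,-305,0],"grip":20},{"rotation":[0,0,0],"translation":[29,-340,0],"grip":20},{"rotation":[0,0,0],"translation":[32,-375,0],"grip":20},{"rotation":[0,0,0],"translation":[35,-410,0],"grip":20},{"rotation":[0,0,0],"translation":[38,-445,0],"grip":20},{"rotation":[0,0,0],"translation":[41,-480,0],"grip":20},{"rotation":[0,0,0],"translation":[44,-515,0],"grip":20},{"rotation":[0,0,0],"translation":[47,-545,0],"grip":20},{"rotation":[0,0,0],"translation":[48,-562,0],"grip":20},{"rotation":[0,0,0],"translation":[49,-570,0],"grip":20},{"rotation":[0,0,0],"translation":[49,-571,0],"grip":20}]'
python3 -m jog '[{"rotation":[0,0,0],"translation":[0,0,0],"grip":20},{"rotation":[0,0,0],"translation":[0,0,0],"grip":20}]'
```

```text
time: 16.35
ee_pos: [0.5641, -0.2979, 0.2115]
tcp_rot: [-179.9, -0.0, 76.2]
wrist_force: [-0.1, 1.0, -2.2]
opening: 0.0283
grasp_force: 49.8
time: 16.55
ee_pos: [0.5646, -0.2964, 0.2125]
tcp_rot: [180.0, -0.0, 76.3]
wrist_force: [0.6, -0.1, -2.4]
opening: 0.0283
grasp_force: 49.8
```

```bash
python3 -m jog '[{"rotation":[0,0,0],"translation":[0.5,-0.5,-10],"grip":20},{"rotation":[0,0,0],"translation":[0.5,-0.5,-30],"grip":20},{"rotation":[0,0,0],"translation":[0.5,-0.5,-50],"grip":20},{"rotation":[0,0,0],"translation":[0.5,-0.5,-70],"grip":20},{"rotation":[0,0,0],"translation":[0.5,-0.5,-85],"grip":20},{"rotation":[0,0,0],"translation":[0.5,-0.5,-97],"grip":20},{"rotation":[0,0,0],"translation":[0.5,-0.5,-107],"grip":20},{"rotation":[0,0,0],"translation":[0.5,-0.5,-115],"grip":20},{"rotation":[0,0,0],"translation":[0.5,-0.5,-122],"grip":20},{"rotation":[0,0,0],"translation":[0.5,-0.5,-127],"grip":20},{"rotation":[0,0,0],"translation":[0.5,-0.5,-131],"grip":20},{"rotation":[0,0,0],"translation":[0.5,-0.5,-133],"grip":20},{"rotation":[0,0,0],"translation":[0.5,-0.5,-134],"grip":20},{"rotation":[0,0,0],"translation":[0.5,-0.5,-134],"grip":20},{"rotation":[0,0,0],"translation":[0.5,-0.5,-134],"grip":20}]'; python3 -m jog '[{"rotation":[0,0,0],"translation":[0,0,-1],"grip":20},{"rotation":[0,0,0],"translation":[0,0,-1.5],"grip":20},{"rotation":[0,0,0],"translation":[0,0,-1.5],"grip":20}]'; python3 -m jog '[{"rotation":[0,0,0],"translation":[0,0,-0.5],"grip":20},{"rotation":[0,0,0],"translation":[0,0,-1],"grip":20},{"rotation":[0,0,0],"translation":[0,0,-1],"grip":20}]'
```

```text
time: 18.05
ee_pos: [0.5651, -0.2981, 0.0786]
tcp_rot: [180.0, 0.0, 76.3]
wrist_force: [-0.0, 0.2, -2.5]
opening: 0.0281
grasp_force: 49.8
time: 18.35
ee_pos: [0.5649, -0.298, 0.0767]
tcp_rot: [-180.0, -0.0, 76.3]
wrist_force: [-0.7, -0.1, -2.6]
opening: 0.0283
grasp_force: 49.8
time: 18.65
ee_pos: [0.565, -0.298, 0.0758]
tcp_rot: [180.0, 0.0, 76.3]
wrist_force: [0.9, -0.1, -3.1]
opening: 0.0283
grasp_force: 50.1
```

```bash
python3 -m jog '[{"rotation":[0,0,0],"translation":[0,0,-0.5],"grip":20},{"rotation":[0,0,0],"translation":[0,0,-0.7],"grip":20},{"rotation":[0,0,0],"translation":[0,0,-0.7],"grip":20}]'
```

```text
time: 18.95
ee_pos: [0.5651, -0.2981, 0.0757]
tcp_rot: [180.0, 0.0, 76.3]
wrist_force: [-3.6, 0.6, 4.5]
opening: 0.0284
grasp_force: 50.5
```

Contact. I'll release, rise and back off.

```bash
python3 -m jog '[{"rotation":[0,0,0],"translation":[0,0,0],"grip":30},{"rotation":[0,0,0],"translation":[0,0,0],"grip":34},{"rotation":[0,0,0],"translation":[0,0,0],"grip":40},{"rotation":[0,0,0],"translation":[0,0,0],"grip":48},{"rotation":[0,0,0],"translation":[0,0,0],"grip":48},{"rotation":[0,0,0],"translation":[0,0,0],"grip":48},{"rotation":[0,0,0],"translation":[0,0,10],"grip":48},{"rotation":[0,0,0],"translation":[0,0,30],"grip":48},{"rotation":[0,0,0],"translation":[0,0,60],"grip":48},{"rotation":[0,0,0],"translation":[0,0,95],"grip":48},{"rotation":[0,0,0],"translation":[0,0,130],"grip":48},{"rotation":[0,0,0],"translation":[-40,0,140],"grip":48},{"rotation":[0,0,0],"translation":[-80,0,140],"grip":48},{"rotation":[0,0,0],"translation":[-100,0,140],"grip":48},{"rotation":[0,0,0],"translation":[-100,0,140],"grip":48},{"rotation":[0,0,0],"translation":[-100,0,140],"grip":48}]'
python3 - <<'E'
from h import *
o,p,W=wrist("w5"); knobs(W,.08,.1)
p,d=imaging.camera("scene"); cv2.imwrite("pics/s5.png",cv2.resize(p[90:340,180:450,::-1],None,fx=2.2,fy=2.2))
p,d=imaging.camera("top"); W=cloud("top",d); W[W[...,1]<.08]=0; knobs(W)
E
```

```text
time: 20.55
ee_pos: [0.4652, -0.2982, 0.2161]
tcp_rot: [179.9, 0.0, 76.2]
wrist_force: [-0.2, -0.6, 0.2]
opening: 0.0479
grasp_force: 0.0
527 z 95.1 circ [ 455.3 -156. ] 12.8
1600 z 95.3 circ [ 551.9 -217.9] 14.3
1400 z 95.3 circ [ 475.1 -231.9] 14.4
1314 z 95.1 circ [ 564.9 -296.1] 14.5
1137 z 95.3 circ [ 486.2 -307.2] 14.3
1015 z 104.4 circ [754.  542.4] 127.6
190 z 102.8 circ [608.  260.5] 14.2
255 z 98.1 circ [496.5 150.5] 32.7
```

View pics/s5.png

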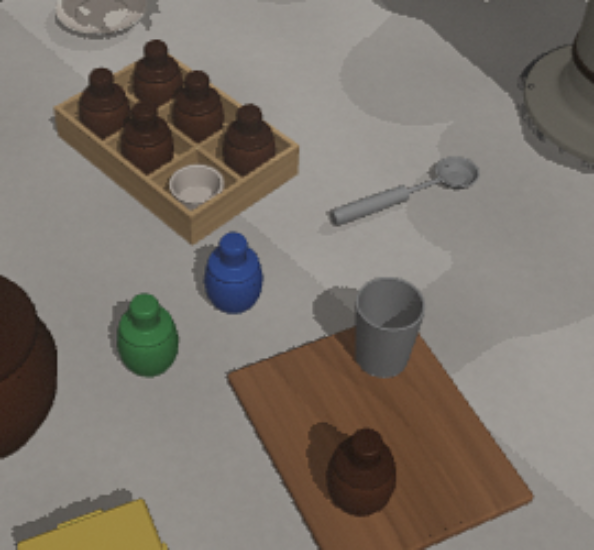

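The picture shows five upright jars plus the cup in the rack. The placed jars are at (103,105) and (147,140) in the crop. The third spare and the tumbler have not moved. Handing in.

```bash
python3 -c "
from workcell import bot; print(bot.job_done())"
```

```text
the job is handed in; nothing more can be done
None
```

Both empty pockets now hold an upright spare jar, lowered gently and let go; the third spare, seated jars, cup and tumbler look undisturbed in the last pictures, and I handed the job in at about 21 s (no verdict was returned).

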